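# Paint markers back into the clip rack

### The arm

A 6-joint arm with a two-finger parallel gripper is mounted at the origin on the work surface. World frame = base frame: x ahead of the robot, y to its left, z up, the work surface at z = 0. Lengths are in m, angles in degrees, forces in N, time in s.
With the tool pointing down it reaches from about 0.4 to 0.825 m from the base axis. Payload 7 kg.
Tool frame: the origin (TCP) lies midway between the tips of the shut fingers; the grasp point (between the pads) lies 19 mm behind it (ctrl.grip_point_offset is the distance from the TCP to the grasp point, in m); x points along the fingers, y is the direction in which the jaws open and shut, and the axes are right-handed (so a half turn about x gives the same grasp; the last joint's range is limited). The gripper opens to 88 mm and grips with 3 to 60 N. Pads are 19 mm wide; open, the fingers measure 130 mm over their backs; the gripper's body (78 mm by 193 mm) begins 47 mm behind the grasp point.
Start: joints at [89.502, 20.546, 0.682, 0, -70.136, -16.507], TCP at [0.197, 0.645, 0.227] pointing down, gripper open.
Joint ranges: [-176.03, 176.03], [-82.01, 121.73], [-58.28, 71.71], [-173.87, 95.51], [-174.79, -0.11], [-173.66, 173.66]. Speed limits (degrees/s): [136.94, 136.94, 172.46, 180, 180, 180].

### API

Orientations are given as [roll, pitch, yaw] about the fixed x, y, z axes, in that order (R = Rz(yaw) Ry(pitch) Rx(roll)).
In Python, from plant import ctrl gives the robot as it stands.
- The arm moves only by the tool drive_tool, never from a script. Its argument "plan" is a list of rows, each a list of 3 entries, a list of its own where there are three numbers: the shift along the tool's x, y, z in m, then the turn, a rotation vector about the tool's x, y, z in degrees, then the opening, from 0 (shut) to 1 (fully open). In form: [[[dx, dy, dz], [wx, wy, wz], grip], ...]. A call has 1 to 20 rows; each row is the pose to reach, as a shift and turn from the pose measured when the call began, along the tool's axes at that moment; what a row does not reach only later rows make up. A row lasts 1/12 s, in which the tool goes at most 41.7 mm and 7.16 degrees, less where a joint would pass 70% of its speed; a pose out of reach is approached as far as the arm can. A call with a gripper value outside its range is refused whole. The fingers move at their own pace and stop on an object; the grip force is fixed at half the most. Time passes only in rows, so rows that repeat a pose let the fingers close. It gives the time, the measured TCP pose, the force and the opening at its end, in the units of the state.
- ctrl.get_obs(): the state, without advancing time (a new reading comes with each control period).
- ctrl.snapshot(name): name is "scene" or "top" or "wrist"; returns the picture (420x560x3 uint8, blue, green, red); there is no depth.
- ctrl.get_calibration(name): a dict with "fx", "fy", "cx", "cy" (pixels), "R" (3x3) and "t" (3): a world point X has camera coordinates R X + t. Camera axes: x right, y down, z forward; pixel columns grow to the right and rows downward; lengths in m; the calibration is good to about 2 mm. A picture is of the moment at which its call begins: read the wrist's pose just before it. get_calibration takes no time and is no camera call; for the wrist camera it gives the pose at the moment of the call.
- ctrl.close_job(): hands the job in, once; it reports no verdict.
Trained networks look in the newest picture that a camera, given by its name, has taken for a name from the list of things; names that differ only in an ending like _2 or _b are one class to them, and where a whole thing is asked for, a point or a joint stands for the part that bears it (a point fixed in the world has none). Each returns a list of dicts, best first, with "confidence" (0 to 1); they miss things now and then, are a little off and sometimes report something else, mostly with a low value. They report only what shows in the picture. A call takes as long as a camera call. They do not tell look-alikes from the thing itself.
- ctrl.cut_out(camera, name): "pixels" (420x560 bool, what is visible of it) and "pixel" ([column, row] in pixels, amid what is visible of it).
- ctrl.landmark_of(camera, name): "pixel" ([column, row] in pixels: a listed point, or the origin of a listed thing).
The state is a dict: "clock": time; "joint_pos": joint angles; "qvel": joint speeds; "tau": joint torques, N m; "tool_pos": TCP position; "orientation": TCP orientation; "force": force on the tool from outside, world axes, zero at the start; "moment": the same for the moment, N m; "opening": finger opening in m.
Only numpy, scipy, OpenCV 4.12 (cv2) and the standard library are available. Lean on these libraries where they do the work, as an engineer would, in place of code of your own. Each camera call takes 0.05 s, during which the arm holds its last target. There are 200 camera calls.

### The job

Put the four paint markers away in the clip rack: snap each one into the pair of spring clips on the strip of its own colour, pressed fully home in both clips and about centred between the ends of the strip. Leave the wire brush and the scriber where they lie.

Things in the scene. Friction and masses are not known exactly. Their poses are not given: they have to be found in the camera images.
- marker_red: Paint marker, red but for a black tail plug and a white ring; loose on the bench. Round barrel, 19 mm diameter, 150 mm long, about 45 g; the last 19 mm at the cap end is hexagonal (19 mm across flats), so it does not roll. Origin on the barrel's axis at mid-length, 9.5 mm above the bench at the start; x along the barrel to the cap.
- marker_yellow: Paint marker, yellow but for a black tail plug and a white ring; loose on the bench. Round barrel, 19 mm diameter, 150 mm long, about 45 g; the last 19 mm at the cap end is hexagonal (19 mm across flats), so it does not roll. Origin on the barrel's axis at mid-length, 9.5 mm above the bench at the start; x along the barrel to the cap.
- marker_green: Paint marker, green but for a black tail plug and a white ring; loose on the bench. Round barrel, 19 mm diameter, 150 mm long, about 45 g; the last 19 mm at the cap end is hexagonal (19 mm across flats), so it does not roll. Origin on the barrel's axis at mid-length, 9.5 mm above the bench at the start; x along the barrel to the cap.
- marker_blue: Paint marker, blue but for a black tail plug and a white ring; loose on the bench. Round barrel, 19 mm diameter, 150 mm long, about 45 g; the last 19 mm at the cap end is hexagonal (19 mm across flats), so it does not roll. Origin on the barrel's axis at mid-length, 9.5 mm above the bench at the start; x along the barrel to the cap.
- clip_red: Red strip of the rack, fixed, 205 x 36 x 4 mm, with two 10 mm wide upward spring clips at x = +-38 mm. Origin: centre of its underside, 12 mm above the bench; x along it (marker lies along x, either way round), z up. A seated marker's axis is 26 mm above the origin. The lips are 34 mm apart at the top, 46 mm above this origin, narrowing to a 13 mm throat at 35 mm.
- clip_yellow: Yellow strip of the rack, fixed, 205 x 36 x 4 mm, with two 10 mm wide upward spring clips at x = +-38 mm. Origin: centre of its underside, 12 mm above the bench; x along it (marker lies along x, either way round), z up. A seated marker's axis is 26 mm above the origin. Pressed straight down with 8 to 13 N a marker spreads both clips and snaps in; unpressed it only rests on the lips.
- clip_green: Green strip of the rack, fixed, 205 x 36 x 4 mm, with two 10 mm wide upward spring clips at x = +-38 mm. Origin: centre of its underside, 12 mm above the bench; x along it (marker lies along x, either way round), z up. A seated marker's axis is 26 mm above the origin. Between the clips (66 mm clear) nothing rises above the 4 mm strip: room for fingers.
- clip_blue: Blue strip of the rack, fixed, 205 x 36 x 4 mm, with two 10 mm wide upward spring clips at x = +-38 mm. Origin: centre of its underside, 12 mm above the bench; x along it (marker lies along x, either way round), z up. A seated marker's axis is 26 mm above the origin. The four strips lie parallel, 66 mm apart, on one grey board; their order changes.
- wire_brush: Bystander: a small welder's wire brush, pale wooden handle with a block of steel bristles, 192 x 14 x 22 mm, loose, between the markers and the rack. Origin at its underside, x along the handle towards the bristles.
- scriber: Bystander: a bare steel scriber, pen-shaped, 150 mm long and 9 mm thick, loose, beyond the markers. Not a marker. Origin at its underside near mid-length, x along it towards the point.
There are look-alikes about, which are no part of the job. Of the things that look like the marker_green, the middle-sized one is meant.

How it is judged:
By the outcome, as a careful person would: the job done as asked, in the order asked, and still so for the second after the job is handed in, with the robot touching nothing.
It also fails if it takes over 112 s, if anything falls off the work surface, if the arm or the gripper's body presses on something with over 40 N, if the wrist force passes 120 N, or if a joint passes its speed limit or range.

## Working session

There is one attempt and no reset: what is moved stays moved. The work goes in short steps, Python scripts to look and compute and a tool call to move; the robot and the scene stay as the last step left them, time stands still between calls to the robot, and variables do not carry over. Pictures are saved under pics/ and viewed, about 12 in all and at most 16, crops included, and the job is handed in when it is done.

Besides the shell and the picture viewer there is one more tool, called after ">>>" as name([rows], argument=value, ...), one row to a line, values as JSON. drive_tool: Moves the arm, as the interface text tells. Its arguments: {"type":"object","properties":{"plan":{"type":"array","items":{"type":"array"}}},"required":["plan"]}

```bash
ls; mkdir -p pics; python3 - <<'E'
from plant import ctrl
import cv2
o=ctrl.get_obs();print({k:o[k] for k in("clock","tool_pos","orientation","force","opening")})
for n in("scene","top"):
    cv2.imwrite(f"pics/{n}0.png",ctrl.snapshot(n)); c=ctrl.get_calibration(n); print(n,c)
    for m in["marker_red","marker_green","clip_red","clip_yellow","clip_green","clip_blue","marker_yellow","marker_blue"]:
        print(m,[(round(d["confidence"],2),[round(float(v)) for v in d["pixel"]]) for d in ctrl.landmark_of(n,m)])
E
```

```text
pics
{'clock': 0.0, 'tool_pos': array([0.1973038 , 0.6450154 , 0.22559942]), 'orientation': array([  94.90088072,   89.9042838 , -102.11135155]), 'force': array([-0.21552893,  0.87401852, -0.28027567]), 'opening': 0.08775035084249101}
scene {'fx': 477.8226659968802, 'fy': 477.8226659968802, 'cx': 284.4155313810722, 'cy': 203.7603326438701, 'R': array([[ 0.55014144,  0.83472329, -0.02411253],
       [ 0.46262224, -0.32868536, -0.82337513],
       [-0.69521583,  0.44181779, -0.566985  ]]), 't': array([-0.22354691, -0.21455331,  1.43562397])}
marker_red [(0.59, [288, 258]), (0.32, [201, 297])]
marker_green [(0.84, [130, 196]), (0.78, [201, 297]), (0.74, [122, 293])]
clip_red [(0.89, [417, 173]), (0.35, [287, 259])]
clip_yellow [(0.67, [352, 200]), (0.17, [373, 195])]
clip_green [(0.57, [374, 193]), (0.43, [394, 185])]
clip_blue [(0.59, [397, 187])]
marker_yellow [(0.74, [244, 217])]
marker_blue [(0.86, [182, 247]), (0.5, [320, 308])]
top {'fx': 416.2029489205544, 'fy': 416.2029489205544, 'cx': 276.4770313072541, 'cy': 212.2514673697262, 'R': array([[ 0.00234232, -0.99975123,  0.02218107],
       [-0.98892154, -0.00560795, -0.14833321],
       [ 0.1484207 , -0.02158789, -0.98868866]]), 't': array([-0.05890756,  0.47753961,  1.1423429 ])}
marker_red [(0.76, [301, 161])]
marker_green [(0.73, [366, 163]), (0.71, [404, 200]), (0.65, [367, 302]), (0.56, [222, 191])]
clip_red [(0.9, [154, 188])]
clip_yellow [(0.72, [222, 190])]
clip_green [(0.94, [197, 188])]
clip_blue [(0.71, [177, 185])]
marker_yellow [(0.57, [305, 225])]
marker_blue [(0.66, [355, 217])]
```

View pics/top0.png

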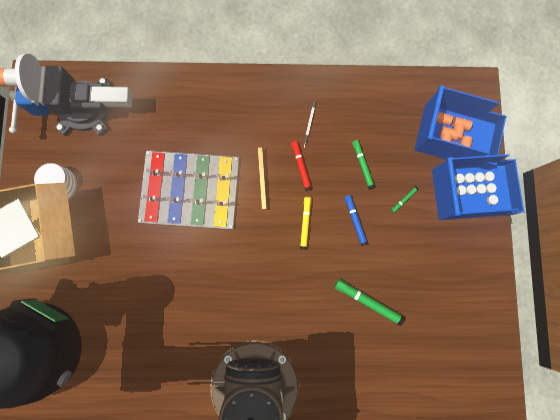

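View pics/scene0.png

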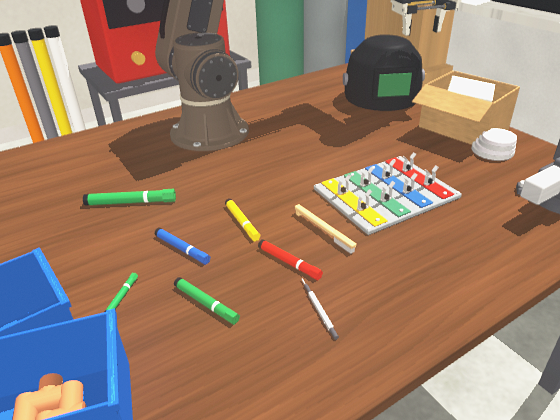

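The pictures show three green pens: a small one at top-camera pixel (404,200), a middle one at (363,163) and a large one at (367,302). I choose the middle one. The scriber is at (310,122) and the brush at (263,178). The strips run red, blue, green, yellow from left to right.

```bash
cat > h.py <<'E'
from plant import ctrl
import cv2,numpy as np
from scipy.spatial.transform import Rotation as Rn
C=["red","blue","green","yellow"]
def unproj(c,p,z):
    R,t=np.array(c["R"]),np.array(c["t"]); o=-R.T@t
    d=R.T@np.array([(p[0]-c["cx"])/c["fx"],(p[1]-c["cy"])/c["fy"],1]); return (o+d*(z-o[2])/d[2])[:2]
def axis(c,mask,z):
    "unproject mask at height z; centre, yaw, length, width"
    ys,xs=np.nonzero(mask); P=np.array([unproj(c,p,z) for p in zip(xs,ys)])
    (cx,cy),_,_=cv2.minAreaRect((P*1000).astype(np.float32))[0:3]
    m=P.mean(0); u=np.linalg.svd(P-m,full_matrices=False)[2][0]; n=np.array([-u[1],u[0]])
    a,b=(P-m)@u,(P-m)@n; al,ah=np.percentile(a,[.5,99.5])
    ce=m+u*(al+ah)/2
    return ce, np.degrees(np.arctan2(u[1],u[0]))%180, ah-al, np.ptp(b), len(xs)
def look(cam,names,z,name=None):
    im=ctrl.snapshot(cam); c=ctrl.get_calibration(cam); out=[]
    if name: cv2.imwrite(f"pics/{name}.png",im)
    for n in names:
        for d in ctrl.cut_out(cam,n):
            if d["confidence"]<.3 or d["pixels"].sum()<20: continue
            ce,y,l,w,k=axis(c,d["pixels"],z)
            print(cam,n,round(d["confidence"],2),np.round(d["pixel"]),"xy",np.round(ce,4),"yaw %.1f len %.3f wid %.3f n %d"%(y,l,w,k))
    return im,c
def go(x,y,z,yaw=None):
    "shift/turn for TCP to x,y,z, tool down, JAW axis (tool y) at world angle yaw (mod 180)"
    o=ctrl.get_obs(); R=Rn.from_euler("xyz",o["orientation"],degrees=True); M=R.as_matrix()
    s=M.T@(np.array([x,y,z])-o["tool_pos"])
    cur=np.degrees(np.arctan2(M[1,1],M[0,1]))
    if yaw is None: yaw=cur
    yw=cur+((yaw-cur+90)%180-90)
    ty=np.array([np.cos(np.radians(yw)),np.sin(np.radians(yw)),0]); tx=np.array([0,0,-1.]); T=np.c_[tx,ty,np.cross(tx,ty)]
    rv=(R.inv()*Rn.from_matrix(T)).as_rotvec(degrees=True)
    print("tcp",np.round(o["tool_pos"],4),"jaw %.2f"%cur,"j6 %.1f"%o["joint_pos"][5],"F",np.round(o["force"],1),"open %.4f t %.2f"%(o["opening"],o["clock"]))
    print("shift",np.round(s,4),"turn",np.round(rv,2))
E
python3 - <<'E'
from h import *
look("top",["marker_"+c for c in C],.0095)
look("top",["clip_"+c for c in C],.016)
look("top",["wire_brush"],.01)
look("scene",["marker_"+c for c in C],.0095)
look("scene",["clip_"+c for c in C],.016)
im=cv2.imread("pics/top0.png")[90:330,130:450]; cv2.imwrite("pics/crop.png",cv2.resize(im,(800,600),interpolation=2))
E
```

```text
top marker_red 0.68 [309. 225.] xy [ 0.45   -0.1405] yaw 174.1 len 0.149 wid 0.021 n 331
top marker_red 0.63 [301. 163.] xy [ 0.6208 -0.1295] yaw 15.8 len 0.153 wid 0.022 n 349
top marker_blue 0.75 [301. 160.] xy [ 0.6226 -0.129 ] yaw 16.1 len 0.148 wid 0.021 n 313
top marker_blue 0.7 [354. 218.] xy [ 0.46   -0.2868] yaw 18.3 len 0.149 wid 0.023 n 371
top marker_blue 0.58 [364. 162.] xy [ 0.6266 -0.3136] yaw 17.6 len 0.148 wid 0.022 n 320
top marker_blue 0.44 [154. 189.] xy [0.5542 0.2991] yaw 176.7 len 0.205 wid 0.051 n 938
top marker_green 0.62 [369. 302.] xy [ 0.2268 -0.3189] yaw 60.0 len 0.213 wid 0.032 n 788
top marker_green 0.55 [362. 159.] xy [ 0.6295 -0.3122] yaw 17.5 len 0.148 wid 0.026 n 345
top marker_yellow 0.86 [305. 225.] xy [ 0.4509 -0.1405] yaw 174.3 len 0.145 wid 0.019 n 286
top clip_red 0.6 [154. 187.] xy [0.5537 0.2973] yaw 176.4 len 0.200 wid 0.047 n 881
top clip_blue 0.57 [176. 188.] xy [0.5486 0.2311] yaw 176.6 len 0.200 wid 0.046 n 862
top clip_green 0.77 [199. 189.] xy [0.5461 0.1654] yaw 175.6 len 0.201 wid 0.045 n 905
top clip_yellow 0.89 [222. 189.] xy [0.5
[... 340 characters left out ...]
[205. 300.] xy [ 0.6247 -0.3152] yaw 17.2 len 0.161 wid 0.023 n 804
scene marker_green 0.71 [123. 290.] xy [ 0.5188 -0.4298] yaw 135.0 len 0.091 wid 0.021 n 344
scene marker_green 0.64 [129. 197.] xy [ 0.2187 -0.3186] yaw 59.5 len 0.214 wid 0.054 n 987
scene marker_yellow 0.82 [242. 218.] xy [ 0.4475 -0.1414] yaw 173.6 len 0.172 wid 0.026 n 471
scene clip_red 0.65 [422. 174.] xy [0.5578 0.3028] yaw 169.0 len 0.206 wid 0.103 n 924
scene clip_blue 0.72 [401. 186.] xy [0.5521 0.2342] yaw 171.8 len 0.204 wid 0.095 n 870
scene clip_green 0.69 [379. 195.] xy [0.5495 0.1662] yaw 173.3 len 0.207 wid 0.074 n 917
scene clip_yellow 0.71 [355. 199.] xy [0.5432 0.1003] yaw 174.5 len 0.201 wid 0.076 n 920
```

View pics/crop.png

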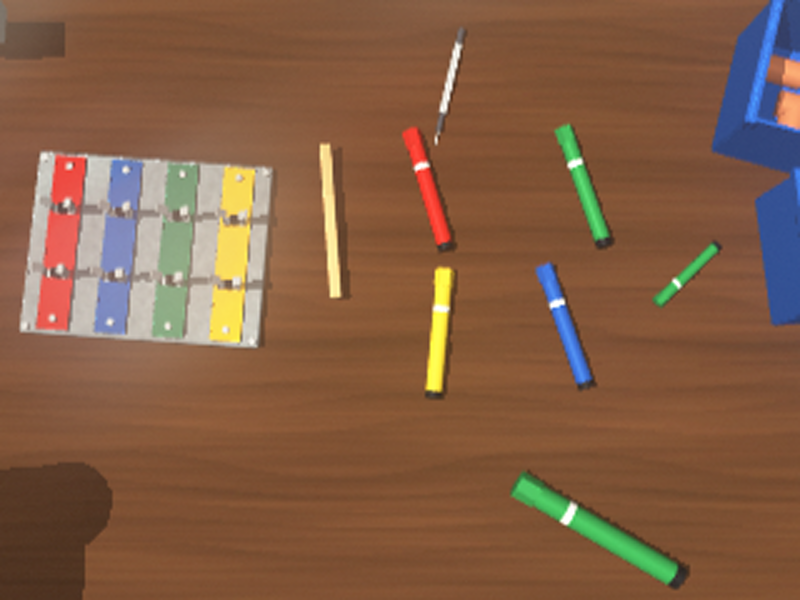

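The crop confirms the middle green pen: it measures about 148 mm, against about 91 and 213 mm for the other two. Next is a wrist view over the rack, which is on the way.

```bash
python3 - <<'E'
from h import *
go(.53,.2,.30,86.5)
print(ctrl.get_calibration("wrist")["t"], ctrl.get_calibration("wrist")["fx"])
E
```

```text
tcp [0.1974 0.6455 0.2266] jaw -107.00 j6 -16.5 F [-0.2  0.7 -0.1] open 0.0879 t 2.00
shift [-0.0734  0.3287 -0.4483] turn [-13.5  -0.    0. ]
[ 0.67515012 -0.02906036  0.39014759] 357.10494129504724
```

>>> drive_tool([
  [[-0.073,0.329,-0.448],[-13.5,0,0],1],
  [[-0.073,0.329,-0.448],[-13.5,0,0],1],
  [[-0.073,0.329,-0.448],[-13.5,0,0],1],
  [[-0.073,0.329,-0.448],[-13.5,0,0],1],
  [[-0.073,0.329,-0.448],[-13.5,0,0],1],
  [[-0.073,0.329,-0.448],[-13.5,0,0],1],
  [[-0.073,0.329,-0.448],[-13.5,0,0],1],
  [[-0.073,0.329,-0.448],[-13.5,0,0],1],
  [[-0.073,0.329,-0.448],[-13.5,0,0],1],
  [[-0.073,0.329,-0.448],[-13.5,0,0],1],
  [[-0.073,0.329,-0.448],[-13.5,0,0],1],
  [[-0.073,0.329,-0.448],[-13.5,0,0],1],
  [[-0.073,0.329,-0.448],[-13.5,0,0],1],
  [[-0.073,0.329,-0.448],[-13.5,0,0],1],
  [[-0.073,0.329,-0.448],[-13.5,0,0],1],
  [[-0.073,0.329,-0.448],[-13.5,0,0],1],
  [[-0.073,0.329,-0.448],[-13.5,0,0],1],
  [[-0.073,0.329,-0.448],[-13.5,0,0],1],
])

```text
clock: 3.5
tool_pos: [0.5291, 0.2005, 0.2994]
orientation: [-5.4, 90.0, 171.1]
force: [-0.5, 0.0, 0.1]
opening: 0.0877
```

```bash
python3 - <<'E'
from h import *
o=ctrl.get_obs()
look("wrist",["clip_"+c for c in C],.016,"w1")
c=ctrl.get_calibration("wrist")
for n in C:
  print(n,[(round(d["confidence"],2),np.round(d["pixel"]),np.round(unproj(c,d["pixel"],.012),4)) for d in ctrl.landmark_of("wrist","clip_"+n)])
go(.4505,-.1405,.15,84)
E
```

```text
wrist clip_red 0.71 [201. 156.] xy [0.5568 0.2972] yaw 176.5 len 0.201 wid 0.050 n 5158
wrist clip_blue 0.71 [257. 158.] xy [0.5523 0.2309] yaw 176.7 len 0.203 wid 0.043 n 5028
wrist clip_green 0.69 [306. 158.] xy [0.5479 0.1649] yaw 176.4 len 0.201 wid 0.040 n 4713
wrist clip_yellow 0.88 [362. 156.] xy [0.5445 0.0987] yaw 176.6 len 0.203 wid 0.049 n 4999
wrist clip_yellow 0.34 [308. 158.] xy [0.5483 0.1647] yaw 176.6 len 0.203 wid 0.043 n 4986
red []
blue [(0.89, array([254., 162.]), array([0.5531, 0.2296]))]
green [(0.96, array([306., 163.]), array([0.5481, 0.1649]))]
yellow [(0.74, array([358., 161.]), array([0.5463, 0.1006]))]
tcp [0.5295 0.2001 0.2996] jaw -93.48 j6 46.0 F [ 0.7  0.7 -0.8] open 0.0879 t 3.95
shift [0.1496 0.3447 0.0582] turn [ 2.52 -0.    0.  ]
```

View pics/w1.png

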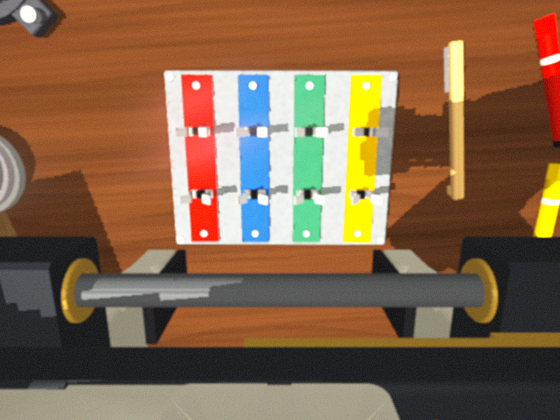

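The four strips fit one grid: yaw 176.55°, pitch 66 mm. Now over yellow.

>>> drive_tool([
  [[0.15,0.345,0.058],[2.5,0,0],0.6],
  [[0.15,0.345,0.058],[2.5,0,0],0.6],
  [[0.15,0.345,0.058],[2.5,0,0],0.6],
  [[0.15,0.345,0.058],[2.5,0,0],0.6],
  [[0.15,0.345,0.058],[2.5,0,0],0.6],
  [[0.15,0.345,0.058],[2.5,0,0],0.6],
  [[0.15,0.345,0.058],[2.5,0,0],0.6],
  [[0.15,0.345,0.058],[2.5,0,0],0.6],
  [[0.15,0.345,0.058],[2.5,0,0],0.6],
  [[0.15,0.345,0.058],[2.5,0,0],0.6],
  [[0.15,0.345,0.058],[2.5,0,0],0.6],
  [[0.15,0.345,0.058],[2.5,0,0],0.6],
  [[0.15,0.345,0.058],[2.5,0,0],0.6],
  [[0.15,0.345,0.058],[2.5,0,0],0.6],
])

```text
clock: 5.12
tool_pos: [0.4516, -0.1398, 0.1503]
orientation: [-170.4, 89.9, 3.7]
force: [0.1, 0.4, 0.2]
opening: 0.0525
```

```bash
python3 - <<'E'
from h import *
look("wrist",["marker_yellow","marker_red"],.0095,"w2")
go(.4505,-.1405,.003,84.2)
E
```

```text
wrist marker_red 0.65 [264.  42.] xy [ 0.5816 -0.1416] yaw 17.6 len 0.065 wid 0.021 n 2286
tcp [ 0.4512 -0.1399  0.15  ] jaw -95.89 j6 77.4 F [ 0.  -0.2 -0.8] open 0.0526 t 5.27
shift [0.147  0.0007 0.0008] turn [-0.09 -0.05  0.01]
```

View pics/w2.png

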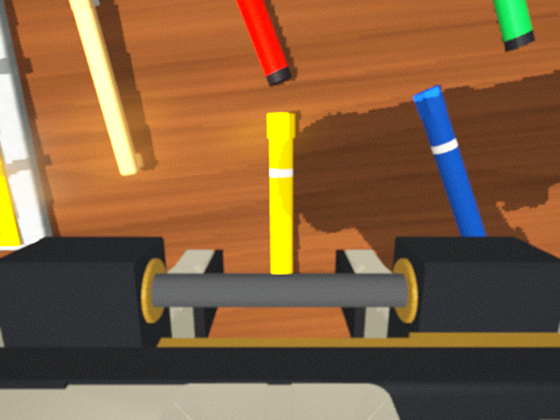

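Yellow is centred between the fingers, with its cap tip at about (281,113). I'll check the axial position from that tip.

```bash
python3 - <<'E'
from h import *
c=ctrl.get_calibration("wrist")
print(unproj(c,(281,113),.018),unproj(c,(281,113),.0095))
o=np.r_[ctrl.get_obs()["tool_pos"]];R,t=np.array(c["R"]),np.array(c["t"]);p=R@[.4505,-.1405,.0095]+t;print(c["fx"]*p[:2]/p[2]+[c["cx"],c["cy"]])
E
```

```text
[ 0.52673593 -0.14919118] [ 0.52698439 -0.14926681]
[279.74351708 206.24925981]
```

>>> drive_tool([
  [[0.1,0.0,0.0],[0,0,0],0.6],
  [[0.1,0.0,0.0],[0,0,0],0.6],
  [[0.1,0.0,0.0],[0,0,0],0.6],
  [[0.1,0.0,0.0],[0,0,0],0.6],
])

```text
clock: 5.6
tool_pos: [0.4486, -0.1395, 0.0466]
orientation: [7.2, 89.7, -178.6]
force: [-0.7, -0.6, 0.3]
opening: 0.0526
```

>>> drive_tool([
  [[0.03,0.001,-0.003],[0,0,0],0.6],
  [[0.044,0.001,-0.003],[0,0,0],0.6],
  [[0.044,0.001,-0.003],[0,0,0],0.6],
  [[0.044,0.001,-0.003],[0,0,0],0.6],
  [[0.044,0.001,-0.003],[0,0,0],0],
  [[0.044,0.001,-0.003],[0,0,0],0],
  [[0.044,0.001,-0.003],[0,0,0],0],
  [[0.044,0.001,-0.003],[0,0,0],0],
  [[0.044,0.001,-0.003],[0,0,0],0],
  [[0.044,0.001,-0.003],[0,0,0],0],
  [[0.044,0.001,-0.003],[0,0,0],0],
  [[0.044,0.001,-0.003],[0,0,0],0],
])

```text
clock: 6.6
tool_pos: [0.4513, -0.1408, 0.0029]
orientation: [7.7, 89.7, -178.2]
force: [-0.3, 0.5, 6.1]
opening: 0.0182
```

```bash
python3 - <<'E'
from h import *
go(.5443,.0991,.13,86.55)
E
```

```text
tcp [ 0.4513 -0.1408  0.0029] jaw -95.86 j6 77.6 F [-0.3  0.5  6.1] open 0.0182 t 6.60
shift [-0.1277 -0.248  -0.0672] turn [-2.41  0.33 -0.04]
```

>>> drive_tool([
  [[-0.04,0,0],[0,0,0],0],
  [[-0.08,0,0],[0,0.3,0],0],
  [[-0.128,-0.248,-0.067],[-2.4,0.3,0],0],
  [[-0.128,-0.248,-0.067],[-2.4,0.3,0],0],
  [[-0.128,-0.248,-0.067],[-2.4,0.3,0],0],
  [[-0.128,-0.248,-0.067],[-2.4,0.3,0],0],
  [[-0.128,-0.248,-0.067],[-2.4,0.3,0],0],
  [[-0.128,-0.248,-0.067],[-2.4,0.3,0],0],
  [[-0.128,-0.248,-0.067],[-2.4,0.3,0],0],
  [[-0.128,-0.248,-0.067],[-2.4,0.3,0],0],
  [[-0.128,-0.248,-0.067],[-2.4,0.3,0],0],
  [[-0.128,-0.248,-0.067],[-2.4,0.3,0],0],
  [[-0.128,-0.248,-0.067],[-2.4,0.3,0],0],
  [[-0.128,-0.248,-0.067],[-2.4,0.3,0],0],
])

```text
clock: 7.77
tool_pos: [0.5436, 0.098, 0.1301]
orientation: [42.5, 89.9, -141.1]
force: [-0.0, -0.6, -0.5]
opening: 0.0181
```

```bash
python3 - <<'E'
from h import *
look("wrist",["marker_yellow"],.13,"w3")
go(.5443,.0991,.062,86.55)
E
```

```text
wrist marker_yellow 0.92 [282. 192.] xy [0.564 0.097] yaw 176.5 len 0.112 wid 0.023 n 8960
tcp [0.5439 0.0982 0.1303] jaw -93.52 j6 55.9 F [ 0.6  1.  -0. ] open 0.0180 t 7.87
shift [ 0.0683 -0.0009 -0.0004] turn [-0.07  0.03 -0.04]
```

View pics/w3.png

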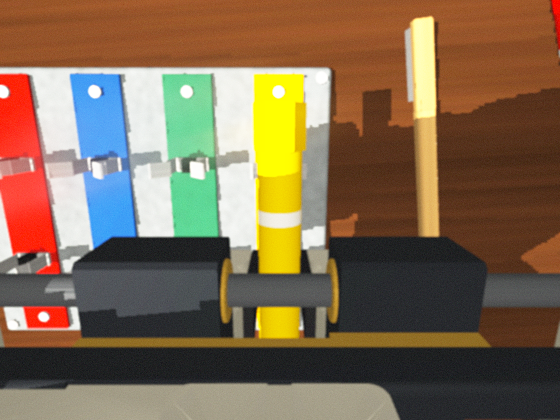

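Yellow is held straight, with its cap tip at about (280,102), which puts its centre near x = 0.545. Descend and press.

>>> drive_tool([
  [[0.035,-0.001,0],[0,0,0],0],
  [[0.065,-0.001,-0.0005],[0,0,0],0],
  [[0.065,-0.001,-0.0005],[0,0,0],0],
  [[0.068,-0.001,-0.0005],[0,0,0],0],
  [[0.072,-0.001,-0.0005],[0,0,0],0],
  [[0.076,-0.001,-0.0005],[0,0,0],0],
  [[0.08,-0.001,-0.0005],[0,0,0],0],
  [[0.08,-0.001,-0.0005],[0,0,0],0],
])

```text
clock: 8.53
tool_pos: [0.5445, 0.0992, 0.0505]
orientation: [63.3, 90.0, -120.3]
force: [-0.7, -0.6, -0.7]
opening: 0.0187
```

>>> drive_tool([
  [[0.003,0,0],[0,0,0],0],
  [[0.006,0,0],[0,0,0],0],
  [[0.009,0,0],[0,0,0],0],
  [[0.012,0,0],[0,0,0],0],
  [[0.014,0,0],[0,0,0],0],
  [[0.014,0,0],[0,0,0],0],
])

```text
clock: 9.03
tool_pos: [0.545, 0.0991, 0.0366]
orientation: [169.6, 90.0, -13.9]
force: [2.2, -3.0, -1.2]
opening: 0.0183
```

>>> drive_tool([
  [[0.002,0,0],[0,0,0],0],
  [[0.004,0,0],[0,0,0],0],
  [[0.0055,0,0],[0,0,0],0],
  [[0.0065,0,0],[0,0,0],0],
  [[0.0065,0,0],[0,0,0],0],
])

```text
clock: 9.45
tool_pos: [0.5446, 0.0989, 0.0312]
orientation: [113.6, 89.9, -69.9]
force: [-5.2, -2.3, 15.7]
opening: 0.0183
```

Bottomed out at the nominal seat depth, with a reaction of about 16 N. Release and lift.

>>> drive_tool([
  [[-0.001,0,0],[0,0,0],0.4],
  [[-0.001,0,0],[0,0,0],0.4],
  [[-0.001,0,0],[0,0,0],0.4],
  [[-0.001,0,0],[0,0,0],0.4],
  [[-0.04,0,0],[0,0,0],0.4],
  [[-0.08,0,0],[0,0,0],0.4],
  [[-0.12,0,0],[0,0,0],0.6],
  [[-0.15,0,0],[0,0,0],0.6],
  [[-0.15,0,0],[0,0,0],0.6],
])

```text
clock: 10.2
tool_pos: [0.548, 0.1003, 0.1881]
orientation: [-160.8, 89.4, 15.7]
force: [1.4, -0.4, 1.0]
opening: 0.049
```

```bash
python3 - <<'E'
from h import *
im,c=look("wrist",["marker_yellow"],.038)
im2,c=look("scene",["marker_yellow"],.038)
a=cv2.resize(im,(400,300)); b=cv2.resize(im2[120:270,290:490],(400,300),interpolation=2); cv2.imwrite("pics/y1.png",np.hstack([a,b]))
go(.621,-.1297,.12,105.8)
E
```

```text
wrist marker_yellow 0.63 [284. 190.] xy [0.5508 0.0983] yaw 176.3 len 0.135 wid 0.022 n 3261
scene marker_yellow 0.61 [354. 195.] xy [0.5418 0.0993] yaw 174.8 len 0.165 wid 0.029 n 426
tcp [0.5439 0.0989 0.1802] jaw -93.51 j6 55.9 F [-1.1 -0.1 -0.7] open 0.0520 t 10.40
shift [ 0.0603  0.2234 -0.0911] turn [-19.31   0.07  -0.06]
```

View pics/y1.png

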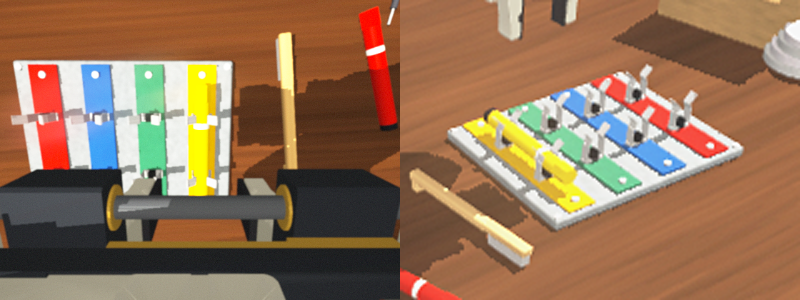

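Yellow is seated and about centred, with the lips closed over it. Red next.

>>> drive_tool([
  [[0.06,0.223,-0.091],[-19.3,0,0],0.6],
  [[0.06,0.223,-0.091],[-19.3,0,0],0.6],
  [[0.06,0.223,-0.091],[-19.3,0,0],0.6],
  [[0.06,0.223,-0.091],[-19.3,0,0],0.6],
  [[0.06,0.223,-0.091],[-19.3,0,0],0.6],
  [[0.06,0.223,-0.091],[-19.3,0,0],0.6],
  [[0.06,0.223,-0.091],[-19.3,0,0],0.6],
  [[0.06,0.223,-0.091],[-19.3,0,0],0.6],
  [[0.06,0.223,-0.091],[-19.3,0,0],0.6],
  [[0.06,0.223,-0.091],[-19.3,0,0],0.6],
  [[0.06,0.223,-0.091],[-19.3,0,0],0.6],
])

```text
clock: 11.32
tool_pos: [0.6208, -0.1282, 0.1203]
orientation: [21.7, 89.9, -142.4]
force: [-0.0, 0.3, 0.5]
opening: 0.0528
```

```bash
cat >> h.py <<'E'
def cap(n):
    "wrist view: axis yaw, lateral offset (tool y) and axial (far-end) estimate of marker n on the bench"
    ctrl.snapshot("wrist"); c=ctrl.get_calibration("wrist"); o=ctrl.get_obs()
    for d in ctrl.cut_out("wrist",n)[:2]:
        ys,xs=np.nonzero(d["pixels"]); P=np.array([unproj(c,p,.0095) for p in zip(xs,ys)])
        m=P.mean(0); u=np.linalg.svd(P-m,full_matrices=False)[2][0]; u*=np.sign(u[0])
        far=m+u*np.percentile((P-m)@u,99.7); near=m+u*np.percentile((P-m)@u,.3)
        print(n,round(d["confidence"],2),np.round(d["pixel"]),"yaw %.1f"%np.degrees(np.arctan2(u[1],u[0])),"far",np.round(far,4),"len %.3f"%np.linalg.norm(far-near),"centre",np.round(far-.075*u,4))
E
python3 - <<'E'
from h import *
cap("marker_red")
go(.621,-.1297,.003,105.8)
E
```

```text
marker_red 0.88 [281. 189.] yaw 16.1 far [ 0.6958 -0.1091] len 0.126 centre [ 0.6237 -0.1299]
tcp [ 0.621  -0.1281  0.1207] jaw -74.11 j6 99.9 F [ 0.6  0.7 -0. ] open 0.0527 t 11.42
shift [0.1178 0.0014 0.0004] turn [ 0.09  0.05 -0.05]
```

>>> drive_tool([
  [[0.04,0.001,-0.001],[0,0,0],0.6],
  [[0.08,0.001,-0.001],[0,0,0],0.6],
  [[0.09,0.0015,-0.001],[0,0,0],0.6],
  [[0.105,0.0015,-0.001],[0,0,0],0.6],
  [[0.118,0.0015,-0.001],[0,0,0],0.6],
  [[0.118,0.0015,-0.001],[0,0,0],0.6],
  [[0.118,0.0015,-0.001],[0,0,0],0],
  [[0.118,0.0015,-0.001],[0,0,0],0],
  [[0.118,0.0015,-0.001],[0,0,0],0],
  [[0.118,0.0015,-0.001],[0,0,0],0],
  [[0.118,0.0015,-0.001],[0,0,0],0],
  [[0.118,0.0015,-0.001],[0,0,0],0],
  [[0.118,0.0015,-0.001],[0,0,0],0],
  [[0.118,0.0015,-0.001],[0,0,0],0],
])

```text
clock: 12.58
tool_pos: [0.6226, -0.1295, 0.0034]
orientation: [76.4, 89.9, -87.7]
force: [-1.0, 1.4, 4.4]
opening: 0.0178
```

```bash
python3 - <<'E'
from h import *
go(.5565,.2967,.15,86.55)
E
```

```text
tcp [ 0.6226 -0.1295  0.0034] jaw -74.11 j6 100.0 F [-1.   1.4  4.4] open 0.0178 t 12.58
shift [-0.1471 -0.4278 -0.0531] turn [19.34  0.   -0.06]
```

>>> drive_tool([
  [[-0.04,0,0],[0,0,0],0],
  [[-0.08,0,0],[0,0,0],0],
  [[-0.12,0,0],[0,0,0],0],
  [[-0.147,-0.428,-0.053],[19.3,0,0],0],
  [[-0.147,-0.428,-0.053],[19.3,0,0],0],
  [[-0.147,-0.428,-0.053],[19.3,0,0],0],
  [[-0.147,-0.428,-0.053],[19.3,0,0],0],
  [[-0.147,-0.428,-0.053],[19.3,0,0],0],
  [[-0.147,-0.428,-0.053],[19.3,0,0],0],
  [[-0.147,-0.428,-0.053],[19.3,0,0],0],
  [[-0.147,-0.428,-0.053],[19.3,0,0],0],
  [[-0.147,-0.428,-0.053],[19.3,0,0],0],
  [[-0.147,-0.428,-0.053],[19.3,0,0],0],
  [[-0.147,-0.428,-0.053],[19.3,0,0],0],
  [[-0.147,-0.428,-0.053],[19.3,0,0],0],
  [[-0.147,-0.428,-0.053],[19.3,0,0],0],
  [[-0.147,-0.428,-0.053],[19.3,0,0],0],
  [[-0.147,-0.428,-0.053],[19.3,0,0],0],
  [[-0.147,-0.428,-0.053],[19.3,0,0],0],
  [[-0.147,-0.428,-0.053],[19.3,0,0],0],
])

```text
clock: 14.25
tool_pos: [0.5566, 0.2958, 0.1499]
orientation: [92.2, 89.9, -91.3]
force: [-0.5, 1.1, -0.8]
opening: 0.0182
```

```bash
python3 - <<'E'
from h import *
look("wrist",["marker_red"],.156)
go(.5565,.2967,.055,86.55)
E
```

```text
wrist marker_red 0.64 [279. 199.] xy [0.5786 0.2948] yaw 176.4 len 0.107 wid 0.022 n 8989
tcp [0.5566 0.2961 0.15  ] jaw -93.47 j6 40.7 F [ 0.1 -0.4 -0.7] open 0.0184 t 14.35
shift [ 0.095  -0.0007  0.0002] turn [-0.02 -0.01 -0.05]
```

>>> drive_tool([
  [[0.04,-0.0005,0],[0,0,0],0],
  [[0.08,-0.0005,0],[0,0,0],0],
  [[0.092,-0.0005,0],[0,0,0],0],
  [[0.095,-0.0005,0],[0,0,0],0],
  [[0.098,-0.0005,0],[0,0,0],0],
  [[0.101,-0.0005,0],[0,0,0],0],
  [[0.104,-0.0005,0],[0,0,0],0],
  [[0.107,-0.0005,0],[0,0,0],0],
  [[0.11,-0.0005,0],[0,0,0],0],
  [[0.113,-0.0005,0],[0,0,0],0],
  [[0.116,-0.0005,0],[0,0,0],0],
  [[0.118,-0.0005,0],[0,0,0],0],
  [[0.1195,-0.0005,0],[0,0,0],0],
  [[0.1195,-0.0005,0],[0,0,0],0],
])

```text
clock: 15.52
tool_pos: [0.5569, 0.2965, 0.0317]
orientation: [132.9, 89.9, -50.6]
force: [-2.2, -3.0, 7.6]
opening: 0.018
```

>>> drive_tool([
  [[0.002,0,0],[0,0,0],0],
  [[0.002,0,0],[0,0,0],0],
])

```text
clock: 15.68
tool_pos: [0.5569, 0.2965, 0.0316]
orientation: [153.0, 89.9, -30.4]
force: [-4.9, -3.4, 13.6]
opening: 0.0184
```

>>> drive_tool([
  [[-0.001,0,0],[0,0,0],0.4],
  [[-0.001,0,0],[0,0,0],0.4],
  [[-0.001,0,0],[0,0,0],0.4],
  [[-0.001,0,0],[0,0,0],0.4],
  [[-0.04,0,0],[0,0,0],0.4],
  [[-0.08,0,0],[0,0,0],0.4],
  [[-0.12,0,0],[0,0,0],0.6],
  [[-0.15,0,0],[0,0,0],0.6],
  [[-0.15,0,0],[0,0,0],0.6],
])

```text
clock: 16.43
tool_pos: [0.5599, 0.2988, 0.1893]
orientation: [-148.7, 89.3, 27.9]
force: [0.8, 1.8, 0.7]
opening: 0.0488
```

```bash
python3 - <<'E'
from h import *
look("wrist",["marker_red"],.038)
look("scene",["marker_red","marker_yellow"],.038)
go(.4595,-.287,.12,108)
E
```

```text
wrist marker_red 0.82 [283. 194.] xy [0.5625 0.2954] yaw 176.7 len 0.135 wid 0.022 n 3280
scene marker_yellow 0.91 [355. 194.] xy [0.5435 0.0993] yaw 175.8 len 0.164 wid 0.027 n 396
scene marker_yellow 0.7 [379. 191.] xy [0.5724 0.1432] yaw 171.4 len 0.196 wid 0.084 n 879
tcp [0.556  0.2962 0.1801] jaw -93.43 j6 40.7 F [-0.1 -0.9  0. ] open 0.0526 t 16.68
shift [0.0615 0.5878 0.0615] turn [-21.43   0.05  -0.13]
```

>>> drive_tool([
  [[0.061,0.588,0.061],[-21.4,0,0],0.6],
  [[0.061,0.588,0.061],[-21.4,0,0],0.6],
  [[0.061,0.588,0.061],[-21.4,0,0],0.6],
  [[0.061,0.588,0.061],[-21.4,0,0],0.6],
  [[0.061,0.588,0.061],[-21.4,0,0],0.6],
  [[0.061,0.588,0.061],[-21.4,0,0],0.6],
  [[0.061,0.588,0.061],[-21.4,0,0],0.6],
  [[0.061,0.588,0.061],[-21.4,0,0],0.6],
  [[0.061,0.588,0.061],[-21.4,0,0],0.6],
  [[0.061,0.588,0.061],[-21.4,0,0],0.6],
  [[0.061,0.588,0.061],[-21.4,0,0],0.6],
  [[0.061,0.588,0.061],[-21.4,0,0],0.6],
  [[0.061,0.588,0.061],[-21.4,0,0],0.6],
  [[0.061,0.588,0.061],[-21.4,0,0],0.6],
  [[0.061,0.588,0.061],[-21.4,0,0],0.6],
  [[0.061,0.588,0.061],[-21.4,0,0],0.6],
  [[0.061,0.588,0.061],[-21.4,0,0],0.6],
  [[0.061,0.588,0.061],[-21.4,0,0],0.6],
  [[0.061,0.588,0.061],[-21.4,0,0],0.6],
  [[0.061,0.588,0.061],[-21.4,0,0],0.6],
])

```text
clock: 18.35
tool_pos: [0.4604, -0.2862, 0.1205]
orientation: [59.6, 89.9, -102.3]
force: [0.7, 0.3, 0.6]
opening: 0.0527
```

```bash
python3 - <<'E'
from h import *
cap("marker_blue")
go(.4605,-.287,.003,108)
E
```

```text
marker_blue 0.77 [280. 190.] yaw 18.2 far [ 0.5331 -0.2647] len 0.125 centre [ 0.4619 -0.2882]
tcp [ 0.4604 -0.2864  0.1207] jaw -71.93 j6 119.0 F [0.4 1.1 1.3] open 0.0521 t 18.45
shift [ 0.1177  0.0004 -0.    ] turn [ 0.07  0.05 -0.13]
```

>>> drive_tool([
  [[0.04,0.001,-0.0005],[0,0,0],0.6],
  [[0.08,0.001,-0.0005],[0,0,0],0.6],
  [[0.09,0.001,-0.0005],[0,0,0],0.6],
  [[0.105,0.001,-0.0005],[0,0,0],0.6],
  [[0.1175,0.001,-0.0005],[0,0,0],0.6],
  [[0.1175,0.001,-0.0005],[0,0,0],0.6],
  [[0.1175,0.001,-0.0005],[0,0,0],0],
  [[0.1175,0.001,-0.0005],[0,0,0],0],
  [[0.1175,0.001,-0.0005],[0,0,0],0],
  [[0.1175,0.001,-0.0005],[0,0,0],0],
  [[0.1175,0.001,-0.0005],[0,0,0],0],
  [[0.1175,0.001,-0.0005],[0,0,0],0],
  [[0.1175,0.001,-0.0005],[0,0,0],0],
  [[0.1175,0.001,-0.0005],[0,0,0],0],
])

```text
clock: 19.62
tool_pos: [0.4614, -0.2876, 0.0037]
orientation: [82.9, 89.8, -79.0]
force: [-1.4, 1.2, 6.1]
opening: 0.0182
```

```bash
python3 - <<'E'
from h import *
go(.5524,.2308,.15,86.55)
E
```

```text
tcp [ 0.4614 -0.2876  0.0037] jaw -71.93 j6 119.1 F [-1.4  1.2  6.1] open 0.0182 t 19.62
shift [-0.1476 -0.4642 -0.2472] turn [ 2.152e+01 -1.000e-02 -1.500e-01]
```

>>> drive_tool([
  [[-0.04,0,0],[0,0,0],0],
  [[-0.08,0,0],[0,0,0],0],
  [[-0.12,0,0],[0,0,0],0],
  [[-0.147,-0.464,-0.247],[21.5,0,0],0],
  [[-0.147,-0.464,-0.247],[21.5,0,0],0],
  [[-0.147,-0.464,-0.247],[21.5,0,0],0],
  [[-0.147,-0.464,-0.247],[21.5,0,0],0],
  [[-0.147,-0.464,-0.247],[21.5,0,0],0],
  [[-0.147,-0.464,-0.247],[21.5,0,0],0],
  [[-0.147,-0.464,-0.247],[21.5,0,0],0],
  [[-0.147,-0.464,-0.247],[21.5,0,0],0],
  [[-0.147,-0.464,-0.247],[21.5,0,0],0],
  [[-0.147,-0.464,-0.247],[21.5,0,0],0],
  [[-0.147,-0.464,-0.247],[21.5,0,0],0],
  [[-0.147,-0.464,-0.247],[21.5,0,0],0],
  [[-0.147,-0.464,-0.247],[21.5,0,0],0],
  [[-0.147,-0.464,-0.247],[21.5,0,0],0],
  [[-0.147,-0.464,-0.247],[21.5,0,0],0],
  [[-0.147,-0.464,-0.247],[21.5,0,0],0],
  [[-0.147,-0.464,-0.247],[21.5,0,0],0],
])

```text
clock: 21.28
tool_pos: [0.5518, 0.2295, 0.1491]
orientation: [86.9, 89.8, -96.6]
force: [-0.2, -0.4, -1.0]
opening: 0.0185
```

```bash
python3 - <<'E'
from h import *
look("wrist",["marker_blue"],.156)
go(.5524,.2308,.055,86.55)
E
```

```text
wrist marker_blue 0.86 [278. 195.] xy [0.5739 0.2282] yaw 176.4 len 0.106 wid 0.022 n 8978
wrist marker_blue 0.45 [210. 137.] xy [0.6067 0.2581] yaw 1.8 len 0.066 wid 0.029 n 4025
tcp [0.5521 0.2293 0.1495] jaw -93.50 j6 45.1 F [-1.  -0.2  0. ] open 0.0180 t 21.38
shift [ 0.0945 -0.0018 -0.0002] turn [-0.05 -0.03 -0.16]
```

>>> drive_tool([
  [[0.04,-0.0015,0],[0,0,0],0],
  [[0.08,-0.0015,0],[0,0,0],0],
  [[0.092,-0.0015,0],[0,0,0],0],
  [[0.095,-0.0015,0],[0,0,0],0],
  [[0.098,-0.0015,0],[0,0,0],0],
  [[0.101,-0.0015,0],[0,0,0],0],
  [[0.104,-0.0015,0],[0,0,0],0],
  [[0.107,-0.0015,0],[0,0,0],0],
  [[0.11,-0.0015,0],[0,0,0],0],
  [[0.113,-0.0015,0],[0,0,0],0],
  [[0.116,-0.0015,0],[0,0,0],0],
  [[0.118,-0.0015,0],[0,0,0],0],
  [[0.12,-0.0015,0],[0,0,0],0],
  [[0.12,-0.0015,0],[0,0,0],0],
  [[0.12,-0.0015,0],[0,0,0],0],
])

```text
clock: 22.63
tool_pos: [0.5526, 0.2305, 0.0319]
orientation: [127.6, 89.8, -55.8]
force: [-6.6, -3.5, 19.1]
opening: 0.0183
```

Seated with a 19 N reaction at 0.0319. Release.

>>> drive_tool([
  [[-0.001,0,0],[0,0,0],0.4],
  [[-0.001,0,0],[0,0,0],0.4],
  [[-0.001,0,0],[0,0,0],0.4],
  [[-0.001,0,0],[0,0,0],0.4],
  [[-0.04,0,0],[0,0,0],0.4],
  [[-0.08,0,0],[0,0,0],0.4],
  [[-0.12,0,0],[0,0,0],0.6],
  [[-0.15,0,0],[0,0,0],0.6],
  [[-0.15,0,0],[0,0,0],0.6],
])

```text
clock: 23.38
tool_pos: [0.5556, 0.2328, 0.1892]
orientation: [-160.9, 89.3, 15.7]
force: [0.7, 0.7, 1.1]
opening: 0.0491
```

```bash
python3 - <<'E'
from h import *
look("wrist",["marker_blue"],.038)
go(.628,-.313,.12,107.4)
E
```

```text
wrist marker_blue 0.92 [282. 192.] xy [0.5583 0.2296] yaw 176.5 len 0.134 wid 0.021 n 3169
tcp [0.5528 0.2315 0.1833] jaw -93.46 j6 45.0 F [-0.7 -0.7 -0.8] open 0.0517 t 23.48
shift [ 0.0637  0.539  -0.1076] turn [-20.86  -0.22  -0.04]
```

>>> drive_tool([
  [[0.064,0.539,-0.108],[-20.9,0,0],0.6],
  [[0.064,0.539,-0.108],[-20.9,0,0],0.6],
  [[0.064,0.539,-0.108],[-20.9,0,0],0.6],
  [[0.064,0.539,-0.108],[-20.9,0,0],0.6],
  [[0.064,0.539,-0.108],[-20.9,0,0],0.6],
  [[0.064,0.539,-0.108],[-20.9,0,0],0.6],
  [[0.064,0.539,-0.108],[-20.9,0,0],0.6],
  [[0.064,0.539,-0.108],[-20.9,0,0],0.6],
  [[0.064,0.539,-0.108],[-20.9,0,0],0.6],
  [[0.064,0.539,-0.108],[-20.9,0,0],0.6],
  [[0.064,0.539,-0.108],[-20.9,0,0],0.6],
  [[0.064,0.539,-0.108],[-20.9,0,0],0.6],
  [[0.064,0.539,-0.108],[-20.9,0,0],0.6],
  [[0.064,0.539,-0.108],[-20.9,0,0],0.6],
  [[0.064,0.539,-0.108],[-20.9,0,0],0.6],
  [[0.064,0.539,-0.108],[-20.9,0,0],0.6],
  [[0.064,0.539,-0.108],[-20.9,0,0],0.6],
  [[0.064,0.539,-0.108],[-20.9,0,0],0.6],
])

```text
clock: 24.98
tool_pos: [0.6282, -0.3118, 0.1192]
orientation: [165.1, 89.8, 2.6]
force: [0.2, -0.1, -0.4]
opening: 0.053
```

```bash
python3 - <<'E'
from h import *
cap("marker_green")
go(.629,-.313,.003,107.4)
E
```

```text
tcp [ 0.6286 -0.3118  0.1199] jaw -72.47 j6 118.1 F [0.1 0.6 0.4] open 0.0523 t 25.08
shift [0.1169 0.0011 0.0004] turn [ 0.13 -0.22 -0.08]
```

Nothing was detected in this view, so I'll retry and look.

```bash
python3 - <<'E'
from h import *
cap("marker_green")
cv2.imwrite("pics/g1.png",ctrl.snapshot("wrist")); cap("marker_green")
E
```

```text
marker_green 0.55 [284. 187.] yaw 17.8 far [ 0.7009 -0.2915] len 0.123 centre [ 0.6295 -0.3145]
marker_green 0.63 [285. 189.] yaw 17.9 far [ 0.7006 -0.2914] len 0.123 centre [ 0.6293 -0.3144]
```

View pics/g1.png

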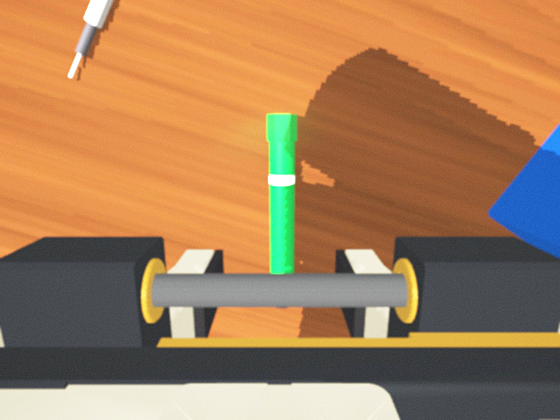

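The middle green marker is centred between the fingers, with its cap at (282,115). Descend and grasp.

>>> drive_tool([
  [[0.04,0.0015,0],[0,0,0],0.6],
  [[0.08,0.0015,0],[0,0,0],0.6],
  [[0.09,0.0015,0],[0,0,0],0.6],
  [[0.105,0.0015,0],[0,0,0],0.6],
  [[0.117,0.0015,0],[0,0,0],0.6],
  [[0.117,0.0015,0],[0,0,0],0.6],
  [[0.117,0.0015,0],[0,0,0],0],
  [[0.117,0.0015,0],[0,0,0],0],
  [[0.117,0.0015,0],[0,0,0],0],
  [[0.117,0.0015,0],[0,0,0],0],
  [[0.117,0.0015,0],[0,0,0],0],
  [[0.117,0.0015,0],[0,0,0],0],
  [[0.117,0.0015,0],[0,0,0],0],
  [[0.117,0.0015,0],[0,0,0],0],
])

```text
clock: 26.5
tool_pos: [0.6298, -0.3141, 0.0036]
orientation: [155.8, 89.7, -6.7]
force: [-1.3, 1.7, 3.9]
opening: 0.018
```

```bash
python3 - <<'E'
from h import *
go(.5484,.1650,.15,86.55)
E
```

```text
tcp [ 0.6298 -0.3141  0.0036] jaw -72.51 j6 118.2 F [-1.3  1.7  3.9] open 0.0180 t 26.50
shift [-0.147  -0.4811 -0.0671] turn [20.94 -0.28 -0.07]
```

>>> drive_tool([
  [[-0.04,0,0],[0,0,0],0],
  [[-0.08,0,0],[0,0,0],0],
  [[-0.12,0,0],[0,0,0],0],
  [[-0.147,-0.481,-0.067],[20.9,-0.3,0],0],
  [[-0.147,-0.481,-0.067],[20.9,-0.3,0],0],
  [[-0.147,-0.481,-0.067],[20.9,-0.3,0],0],
  [[-0.147,-0.481,-0.067],[20.9,-0.3,0],0],
  [[-0.147,-0.481,-0.067],[20.9,-0.3,0],0],
  [[-0.147,-0.481,-0.067],[20.9,-0.3,0],0],
  [[-0.147,-0.481,-0.067],[20.9,-0.3,0],0],
  [[-0.147,-0.481,-0.067],[20.9,-0.3,0],0],
  [[-0.147,-0.481,-0.067],[20.9,-0.3,0],0],
  [[-0.147,-0.481,-0.067],[20.9,-0.3,0],0],
  [[-0.147,-0.481,-0.067],[20.9,-0.3,0],0],
  [[-0.147,-0.481,-0.067],[20.9,-0.3,0],0],
  [[-0.147,-0.481,-0.067],[20.9,-0.3,0],0],
  [[-0.147,-0.481,-0.067],[20.9,-0.3,0],0],
  [[-0.147,-0.481,-0.067],[20.9,-0.3,0],0],
  [[-0.147,-0.481,-0.067],[20.9,-0.3,0],0],
  [[-0.147,-0.481,-0.067],[20.9,-0.3,0],0],
])

```text
clock: 28.17
tool_pos: [0.5484, 0.1637, 0.1498]
orientation: [69.7, 89.9, -113.8]
force: [-0.3, 0.7, -0.3]
opening: 0.0179
```

```bash
python3 - <<'E'
from h import *
look("wrist",["marker_green"],.156)
go(.5484,.1650,.055,86.55)
E
```

```text
wrist marker_green 0.57 [280. 194.] xy [0.5701 0.1627] yaw 176.7 len 0.106 wid 0.022 n 8860
wrist marker_green 0.54 [208. 142.] xy [0.6028 0.193 ] yaw 1.0 len 0.066 wid 0.029 n 4203
tcp [0.5485 0.1638 0.1499] jaw -93.50 j6 50.2 F [-0.7 -0.4 -0.7] open 0.0180 t 28.27
shift [ 0.0949 -0.0013  0.0001] turn [-0.05  0.02 -0.08]
```

>>> drive_tool([
  [[0.04,-0.001,0],[0,0,0],0],
  [[0.08,-0.001,0],[0,0,0],0],
  [[0.092,-0.001,0],[0,0,0],0],
  [[0.095,-0.001,0],[0,0,0],0],
  [[0.098,-0.001,0],[0,0,0],0],
  [[0.101,-0.001,0],[0,0,0],0],
  [[0.104,-0.001,0],[0,0,0],0],
  [[0.107,-0.001,0],[0,0,0],0],
  [[0.11,-0.001,0],[0,0,0],0],
  [[0.113,-0.001,0],[0,0,0],0],
  [[0.116,-0.001,0],[0,0,0],0],
  [[0.118,-0.001,0],[0,0,0],0],
  [[0.1205,-0.001,0],[0,0,0],0],
  [[0.1205,-0.001,0],[0,0,0],0],
  [[0.1205,-0.001,0],[0,0,0],0],
])

```text
clock: 29.52
tool_pos: [0.549, 0.1647, 0.0316]
orientation: [133.1, 89.9, -50.4]
force: [-5.9, -3.2, 18.1]
opening: 0.0187
```

Bottomed out with 18 N. Release, lift, back off to the robot's side and check everything.

>>> drive_tool([
  [[-0.001,0,0],[0,0,0],0.4],
  [[-0.001,0,0],[0,0,0],0.4],
  [[-0.001,0,0],[0,0,0],0.4],
  [[-0.001,0,0],[0,0,0],0.4],
  [[-0.04,0,0],[0,0,0],0.4],
  [[-0.08,0,0],[0,0,0],0.4],
  [[-0.12,0,0],[0,0,0],0.4],
  [[-0.16,0,0],[0,0,0],0.4],
  [[-0.2,0,0],[0,0,0],0.4],
  [[-0.24,0,0.04],[0,0,0],0.4],
  [[-0.26,0,0.08],[0,0,0],0.4],
  [[-0.26,0,0.08],[0,0,0],0.4],
  [[-0.26,0,0.08],[0,0,0],0.4],
])

```text
clock: 30.6
tool_pos: [0.4675, 0.1704, 0.2949]
orientation: [-147.6, 89.7, 29.1]
force: [-0.2, -0.0, -0.0]
opening: 0.0352
```

```bash
python3 - <<'E'
from h import *
im,_=look("wrist",["marker_"+c for c in C],.038,"f_w")
look("wrist",["clip_"+c for c in C],.016)
s,_=look("scene",["marker_"+c for c in C],.038)
t,_=look("top",["marker_"+c for c in C],.038)
a=cv2.resize(im[50:270,150:450],(400,293)); b=cv2.resize(s[130:242,300:470],(800,527),interpolation=2)
cv2.imwrite("pics/f_s.png",b); cv2.imwrite("pics/f_t.png",np.hstack([a,cv2.resize(t[130:250,120:284],(400,293),interpolation=2)]))
E
```

```text
wrist marker_red 0.67 [161. 108.] xy [0.5585 0.2965] yaw 176.5 len 0.150 wid 0.022 n 2417
wrist marker_blue 0.98 [219. 105.] xy [0.5531 0.2307] yaw 176.4 len 0.150 wid 0.022 n 2236
wrist marker_blue 0.63 [281. 106.] xy [0.5492 0.1648] yaw 176.6 len 0.152 wid 0.022 n 2484
wrist marker_green 0.59 [283. 107.] xy [0.5492 0.1648] yaw 176.7 len 0.152 wid 0.022 n 2400
wrist marker_yellow 0.57 [342. 104.] xy [0.5471 0.0989] yaw 176.7 len 0.150 wid 0.025 n 2509
wrist clip_red 0.93 [176. 106.] xy [0.5558 0.2919] yaw 176.4 len 0.203 wid 0.054 n 3591
wrist clip_blue 0.95 [229. 103.] xy [0.5525 0.2261] yaw 176.5 len 0.202 wid 0.046 n 2843
wrist clip_green 0.81 [288. 103.] xy [0.5483 0.1645] yaw 176.3 len 0.203 wid 0.041 n 3340
wrist clip_yellow 0.64 [330. 104.] xy [0.5444 0.1007] yaw 176.6 len 0.203 wid 0.046 n 3336
wrist clip_yellow 0.59 [217. 106.] xy [0.5531 0.2345] yaw 176.4 len 0.160 wid 0.023 n 2483
scene marker_red 0.91 [421. 169.] xy [0.5547 0.2962] yaw 174.6 len 0.165 wid 0.033 n 343
scene marker_blue 0.55 [398. 178.] xy [0.549  0.2308] yaw 175.0 len 0.169 wid 0.038 n 438
scene marker_green 0.87 [133. 195.] xy [ 0.2641 -0.3282] yaw 59.0 len 0.209 wid 0.052 n 1061
scene marker_green 0.57 [376. 186.] xy [0.544  0.1652] yaw 175.9 len 0.162 wid 0.028 n 355
scene marker_green 0.57 [122. 290.] xy [ 0.5519 -0.4341] yaw 133.7 len 0.090 wid 0.019 n 347
scene marker_yellow 0.93 [354. 193.] xy [0.5421 0.0997] yaw 175.1 len 0.166 wid 0.028 n 392
top marker_blue 0.63 [177. 163.] xy [0.5518 0.2306] yaw 175.5 len 0.152 wid 0.022 n 97
top marker_green 0.77 [200. 175.] xy [0.5483 0.1676] yaw 175.1 len 0.148 wid 0.022 n 181
top marker_green 0.76 [367. 304.] xy [ 0.2286 -0.3128] yaw 60.0 len 0.211 wid 0.032 n 795
top marker_green 0.71 [406. 195.] xy [ 0.5179 -0.4235] yaw 132.8 len 0.092 wid 0.013 n 104
top marker_yellow 0.53 [220. 189.] xy [0.5455 0.1001] yaw 176.7 len 0.148 wid 0.021 n 303
```

View pics/f_s.png

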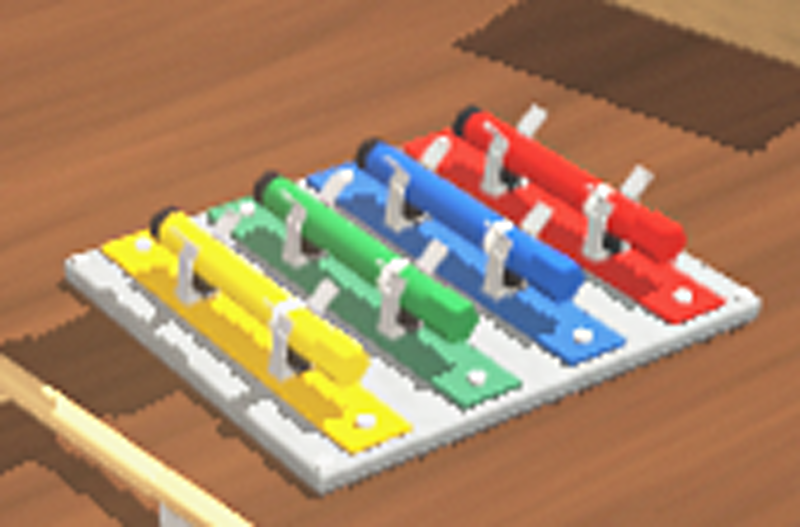

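View pics/f_t.png

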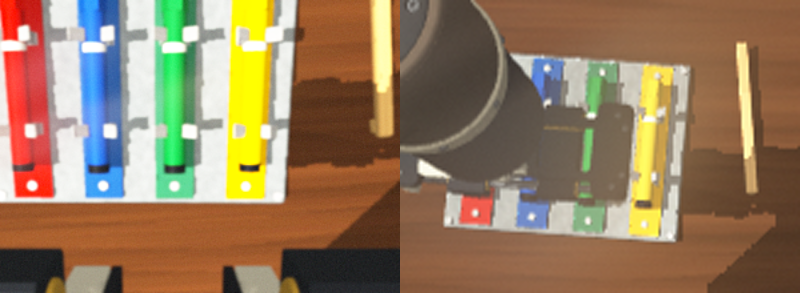

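```bash
python3 -c "
from plant import ctrl
print(ctrl.close_job(), ctrl.get_obs()['clock'])"
```

```text
the job is handed in; nothing more can be done
the job is handed in; nothing more can be done
```

All four paint markers are in the clips on the strips of their own colours, and I handed the job in with the clock at about 31 s of the 112 s allowed.

- **Green choice:** I used the middle-sized green pen, about 148 mm long. The other two green pens, about 91 mm and 213 mm, were left alone.
- **Pressed home:** Each marker stopped 28.0–28.3 mm above where it was picked up, against 28.5 mm for a full seat. Reactions at the stop were about 14–19 N. The last scene picture shows the lips closed over all four at the same height.
- **Centring:** The last wrist view puts each marker within about 3 mm of its strip's centre along the strip, with yellow the furthest off at about 2.7 mm. The other cameras differ from that view by 2–5 mm, roughly the measuring error.
- **Checks that were weaker:** The arm hid the red strip from the top camera in the last check, so red rests on the wrist and scene views. The network also once labelled the green marker as blue, and the pictures showed it was green.
- **Bystanders:** I did not touch the wire brush or the scriber. The brush still lies beside the rack in the last picture. I did not check the scriber again at the end.

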